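Load the torch with the cell that fits, then hold the charger's spring slide open

ROBOT

A 7-joint arm with a two-finger parallel gripper is mounted at the origin on the work surface. World frame = base frame: x ahead of the robot, y to its left, z up, the work surface at z = 0. Lengths are in m, angles in rad, forces in N, time in s.
With the tool pointing down it reaches from about 0.35 to 0.775 m from the base axis. Payload 3.1 kg.
Tool frame: the origin (TCP) lies between the finger pads; the fingertips stand 17 mm ahead of it and the grasp point (between the pads) lies 2 mm behind it; z points along the fingers, y is the line along which they close (so a half turn about z gives the same grasp; the last joint's range is limited). The gripper opens to 85 mm and grips with 20 to 120 N. Pads are 22 mm wide; open, the fingers measure 114 mm over their backs; the gripper's body (76 mm by 85 mm) begins 54 mm behind the grasp point. The pads swing forward as they close: fully open they stand 13 mm farther back than shut.
Start: joints at [1.261, 0.311, 0.014, 1.512, -0.004, 1.319, -0.027], TCP at [0.146, -0.53, 0.248] pointing down, gripper open.
Joint ranges: [-2.7, 2.7], [-0.3, 1.91], [-1.27, 1.3], [0.12, 2.57], [-1.44, 4.58], [0.2, 2.03], [-3.05, 3.05]. Speed limits (rad/s): [2.79, 2.79, 3.14, 3.14, 3.14, 3.14, 3.14].

INTERFACE

Orientations are given as a unit quaternion [w, x, y, z].
In Python, from bench import sense, imaging, job, search_frame, cut_out, place_of gives the robot as it stands.
- The arm moves only by the tool drive_tool, never from a script. Its argument "steps" is one flat list of numbers, 6 for each row, row after row: the shift along the tool's x, y, z in m, then the turn, a rotation vector about the tool's x, y, z in rad. In form: [tx, ty, tz, wx, wy, wz, tx, ty, tz, wx, wy, wz, ...]. A call has 1 to 20 rows; each row shifts and turns the commanded pose from where the row before left it, along the tool's axes as they then stand; what a row does not reach is not made up. A row lasts 1/12 s, in which the tool goes at most 41.7 mm and 7.16 degrees, less where a joint would pass 70% of its speed; a pose out of reach is approached as far as the arm can. A call is refused whole if a number of a shift passes 0.0417 or a number of a turn 0.125, either way. A call with a gripper value outside its range is refused whole. "fingers" is the finger opening in m, from 0 to 0.0854, set as the call begins (left out, the last holds). The fingers move at their own pace and stop on an object; "force" is the grip in N (left out, the last holds). Time passes only in rows, so rows that do not move let the fingers close. It gives the time, the measured TCP pose, the force, the opening and the grip force at its end, in the units of the state.
- sense(): the state, without advancing time (a new reading comes with each control period).
- imaging.grab_frame(name): name is "side" or "top"; returns the picture (384x512x3 uint8, red, green, blue); there is no depth.
- imaging.calibration(name): a dict with "K" (3x3 intrinsics, pixels), "world_from_camera" (4x4, takes a point from camera to world coordinates). Camera axes: x right, y down, z forward; pixel columns grow to the right and rows downward; lengths in m; the calibration is good to about 2 mm. A picture is of the moment at which its call begins. calibration takes no time and is no camera call.
- job.hand_in(): hands the job in; it is judged then, once.
Trained networks look in the newest picture that a camera, given by its name, has taken for a name from the list of things; names that differ only in an ending like _2 or _b are one class to them, and where a whole thing is asked for, a point or a joint stands for the part that bears it (a point fixed in the world has none). Each returns a list of dicts, best first, with "p" (0 to 1); they miss things now and then, are a little off and sometimes report something else, mostly with a low value. They report only what shows in the picture. A call takes as long as a camera call. They do not tell look-alikes from the thing itself.
- search_frame(camera, label): "bbox" ([centre column, centre row, width, height] in pixels, round what is visible of it).
- cut_out(camera, label): "pixels" (384x512 bool, what is visible of it) and "bbox" ([centre column, centre row, width, height] in pixels, round what is visible of it).
- place_of(camera, label): "uv" ([column, row] in pixels: a listed point, or the origin of a listed thing).
The state is a dict: "time": time; "qpos": joint angles; "joint_velocities": joint speeds; "joint_torque": joint torques, N m; "position": TCP position; "tcp_rot": TCP orientation; "force": force on the tool from outside, world axes, zero at the start; "torque": the same for the moment, N m; "finger_gap": opening from 0.0 (shut) to 1.0 (fully open); "grasp_force": force on a finger pad.
Only numpy, scipy, OpenCV 4.12 (cv2) and the standard library are available. Lean on these libraries where they do the work, as an engineer would, in place of code of your own. Each camera call takes 0.05 s, during which the arm holds its last target. There are 200 camera calls.

TASK

Find the one loose cell that fits the bore of the torch body and slide it in, button end up, until it rests on the bottom; the two cells too thick for it stay standing on the table. Then pull the spring slide of the charger's empty bay out to the far one of its two marks and finish while holding it there, so that I can drop a thick cell in: do not let go. Leave the torch body standing, and the torch head, the camera lens and the potted plant where they are.

Things in the scene. Friction and masses are not known exactly. Their poses are not given: they have to be found in the camera images.
- slim_cell: the slim rechargeable cell: round, grey, 18.4 mm diameter, 66 mm long with its 1.5 mm steel button, about 50 g, standing on its flat end, button up; origin at the centre of its underside, z up. The only loose cell that goes into the torch (1 mm of play all round). The three loose cells stand in changing places over 75 mm apart, on the robot's right
- thick_cell_a: a thick rechargeable cell, same look, 26.2 mm diameter, 70 mm long, about 90 g, standing with its button up; origin at the centre of its underside, z up. Too thick for the torch
- thick_cell_b: the other thick cell, the same as thick_cell_a
- torch: torch body without its head: dark metal tube 93 mm high, standing loose on its wide tail cap (44 mm diameter up to 24 mm high; tube above 33 to 35 mm, threaded neck at the top 30 mm); about 280 g; origin at the centre of its underside, z up. Round bore open at the top, 20.4 mm diameter, 61 mm deep
- bore_floor (a point): centre of the bottom of the torch's bore, 32 mm above the table. The seated slim cell has its origin here and stands 5 mm out of the mouth; let go when part way in the bore, it drops home by itself
- bore_mouth (a point): centre of the open top end of the torch's bore, 93 mm above the table
- charger: two-bay cell charger, black plastic, 150 (x) by 104 (y) by 32 mm high, held to the table by sucker feet; origin at the centre of its underside. Bays along its own x, contacts at the +x end, slides come out to -x, roughly towards the robot. Bay at own y = -21 mm: empty, 29 mm wide. Bay at y = +21 mm: a slim cell is charging, fixed, its tab (fixed too) at x = -22.5 mm
- slide (a joint): how far the empty bay's spring slide is pulled out, m, along the charger's own -x: 0 sprung shut (its start), 0.018 with the tab's pointer line at the near mark, 0.038 at the far mark, 0.048 at the end stop. Its spring pulls it back with 3.2 N when shut, 6.2 N at the far mark; let go, it returns shut
- tab_top (a point): centre of the top of the slide's grey finger tab, 46 mm above the table; moves with the slide. Tab 10 mm along the charger's x, 14 mm along its y, standing 14 mm above the 32 mm high rails beside it; a white pointer line crosses its top along y. Pinch it from above across the charger's y or x; 28 mm are free to the other bay's tab
- far_mark (a point): the far mark (for 70 mm cells), at rail height on the bay's centre line: a white line 2 mm wide on each rail beside the bay. When the slide is right, tab_top is straight above it: 38 mm from the shut tab along the charger's own -x
- near_mark (a point): the near mark, for 50 mm cells: a like pair of lines 20 mm nearer to the shut tab. Not wanted here
- torch_head: the torch's unscrewed head, dark metal, 52 mm diameter, 47 mm high, standing on its rim beyond the torch; origin at the centre of its underside; to be left alone
- lens: black camera lens, 78 mm diameter, 75 mm high, on the robot's left; origin at the centre of its underside; to be left alone
- plant: small potted succulent, terracotta pot 94 mm wide, about 120 mm high in all, at the far left; origin at the centre of its underside; to be left alone
Not all that is in view belongs to the job. Leave any orange or red look-alike of the torch alone. Leave any yellow look-alike of the thick_cell_a alone.

How it is judged:
On the way, in this order (a step that is already met when the one before it is completed fails the run):
1. the slim cell is fully in the standing torch body, button up, and let go (horizontal distance between slim_cell and bore_floor below 0.005 m and z of slim_cell in the frame of bore_floor between -0.005 and 0.005 m and angle between torch's own z axis and vertical below 0.1 rad and angle between slim_cell's own z axis and vertical below 0.15 rad and height (world z) of torch below 0.006 m and contact force between the fingers and slim_cell below 0.1 N), for 0.2 s.
2. the fingers hold the slide at the far mark (value of joint slide between 0.0345 and 0.0415 m and contact force between the fingers and charger above 3 N), for 0.5 s.
At the end, for the whole second after the job is handed in: The fingers hold the empty bay's slide still within 3.5 mm of the far mark, with over 3 N, no loose cell touching the charger; the slim cell is on the bore's bottom (within 5 mm) in the upright torch body on the table; both thick cells stand upright on the table (all of step 2 and velocity of joint slide between -0.01 and 0.01 m/s and contact force between charger and thick_cell_a below 0.2 N and contact force between charger and thick_cell_b below 0.2 N and contact force between charger and slim_cell below 0.2 N and horizontal distance between slim_cell and bore_floor below 0.005 m and z of slim_cell in the frame of bore_floor between -0.005 and 0.005 m and angle between torch's own z axis and vertical below 0.1 rad and angle between slim_cell's own z axis and vertical below 0.15 rad and height (world z) of each of torch, thick_cell_a, thick_cell_b below 0.006 m and angle between each of thick_cell_a, thick_cell_b's own z axis and vertical below 0.12 rad and height (world z) of each of thick_cell_a, thick_cell_b above -0.006 m and linear speed of each of thick_cell_a, thick_cell_b below 0.02 m/s); the arm keeps its last pose, push and grip.
It fails at once if the torch head is shifted more than 20 mm or tipped (distance of torch_head from where it was at the start of the episode above 0.02 m or angle between torch_head's own z axis and vertical above 0.3 rad).
It fails at once if the camera lens is shifted more than 20 mm or tipped (distance of lens from where it was at the start of the episode above 0.02 m or angle between lens's own z axis and vertical above 0.3 rad).
It fails at once if the potted plant is shifted more than 20 mm or tipped (distance of plant from where it was at the start of the episode above 0.02 m or angle between plant's own z axis and vertical above 0.3 rad).
It also fails if it takes over 54 s, if anything falls off the work surface, if the arm or the gripper's body presses on something with over 40 N, if the wrist force passes 120 N, or if a joint passes its speed limit or range.

## Working session

There is one attempt and no reset: what is moved stays moved. The work goes in short steps, Python scripts to look and compute and a tool call to move; the robot and the scene stay as the last step left them, time stands still between calls to the robot, and variables do not carry over. Pictures are saved under pics/ and viewed, at most 10 in all, crops included, and the job is handed in when it is done.

Besides the shell and the picture viewer there is one more tool, called after ">>>" in YAML: its name, and indented under it one key for each argument. drive_tool: Moves the arm, as the interface text tells. Its arguments: {"type":"object","properties":{"steps":{"type":"array"},"fingers":{"type":"number"},"force":{"type":"number"}},"required":["steps"]}

```bash
mkdir -p pics; cat > h.py <<'E'
import numpy as np, cv2
from bench import sense, imaging, job, search_frame, cut_out, place_of
def ray(cam,uv):
    c=imaging.calibration(cam);K=np.array(c["K"]);T=np.array(c["world_from_camera"])
    d=T[:3,:3]@np.linalg.solve(K,[uv[0],uv[1],1]);return T[:3,3],d
def atz(cam,uv,z):
    o,d=ray(cam,uv);return o+d*(z-o[2])/d[2]
def proj(cam,p):
    c=imaging.calibration(cam);K=np.array(c["K"]);T=np.linalg.inv(np.array(c["world_from_camera"]))
    q=K@(T[:3,:3]@np.array(p)+T[:3,3]);return q[:2]/q[2]
def save(cam,name):
    im=imaging.grab_frame(cam);cv2.imwrite(name,im[:,:,::-1]);return im
E
python3 - <<'E'
from h import *
np.set_printoptions(precision=4,suppress=True)
a=save("top","pics/top0.png");b=save("side","pics/side0.png")
cv2.imwrite("pics/both.png",cv2.resize(np.vstack([a,b])[:,:,::-1],None,fx=.78,fy=.78))
for c in("top","side"):
    print(c,np.array(imaging.calibration(c)["world_from_camera"])[:3])
    for l,z in(("slim_cell",0),("thick_cell_a",0),("torch",0),("bore_mouth",.093),("charger",0),("tab_top",.046),("far_mark",.032),("near_mark",.032),("torch_head",0),("lens",0),("plant",0)):
        for r in place_of(c,l)[:4]:
            print(l,round(r["p"],2),np.round(r["uv"],1),atz(c,r["uv"],z)[:2])
print(sense()["time"],sense()["tcp_rot"],sense()["position"])
E
```

```text
top [[-0.0078 -0.9797  0.2004  0.259 ]
 [-1.      0.0071 -0.0039  0.0326]
 [ 0.0024 -0.2004 -0.9797  1.2483]]
slim_cell 0.54 [381.5 162.3] [ 0.5871 -0.3148]
slim_cell 0.19 [162.8 266. ] [0.3121 0.2727]
thick_cell_a 0.67 [340.4 155.9] [ 0.606  -0.2034]
thick_cell_a 0.64 [386.5 211.2] [ 0.4522 -0.32  ]
thick_cell_a 0.5 [338.6 178.8] [ 0.5418 -0.1958]
torch 0.79 [310.8 202.1] [ 0.4783 -0.1185]
torch 0.65 [285.9 186.4] [ 0.5218 -0.0526]
torch 0.51 [255.2 185. ] [0.5263 0.0302]
bore_mouth 0.79 [315.7 205.8] [ 0.4526 -0.1191]
bore_mouth 0.73 [255.9 172.6] [0.5382 0.0284]
bore_mouth 0.51 [338.1 176. ] [ 0.528  -0.1778]
bore_mouth 0.49 [285.5 174.4] [ 0.533  -0.0459]
charger 0.68 [209.9 168.4] [0.5733 0.153 ]
charger 0.67 [215.  178.8] [0.5442 0.1389]
tab_top 0.45 [215.3 157.8] [0.5904 0.1347]
far_mark 0.64 [215.  177.5] [0.5404 0.1362]
far_mark 0.41 [295.1 126.9] [ 0.679  -0.0786]
near_mark 0.87 [213.6 168.5] [0.5649 0.1401]
near_mark 0.75 [284.7 183.4] [ 0.5232 -0.0474]
near_mark 0.52 [383.  161.5] [ 0.5809 -0.31  ]
torch_head 0.8 [292.4 128.3] [ 0.686  -0.0739]
lens 0.78 [162.  267.2] [0.
[... 340 characters left out ...]
 0.5392 -0.2025]
thick_cell_a 0.65 [277.4 362.6] [ 0.4489 -0.3119]
torch 0.8 [273.4 251.5] [ 0.5226 -0.0481]
torch 0.7 [261.5 228.8] [0.5134 0.028 ]
bore_mouth 0.81 [268.8 205.4] [0.5288 0.0267]
bore_mouth 0.58 [278.2 228.8] [ 0.5293 -0.0477]
charger 0.88 [268.6 192.8] [0.5687 0.1453]
tab_top 0.51 [270.5 181.2] [0.5724 0.1464]
tab_top 0.31 [339.6 349.6] [ 0.57   -0.3344]
far_mark 0.9 [260.9 189.5] [0.5419 0.1354]
near_mark 0.69 [265.9 191.1] [0.5536 0.1262]
near_mark 0.42 [338.9 346.3] [ 0.5759 -0.3236]
torch_head 0.57 [340.6 246.3] [ 0.6939 -0.0772]
lens 0.59 [173.  178.1] [0.3142 0.2713]
plant 0.6 [276.2 129. ] [0.6758 0.4109]
1.2 [ 0.      0.991   0.1335 -0.    ] [ 0.1456 -0.5304  0.2483]
```

View pics/both.png

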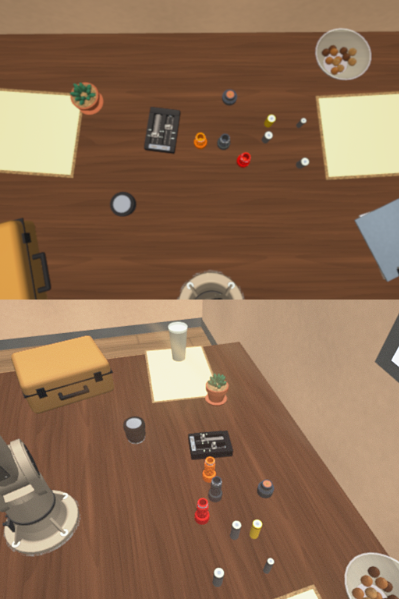

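The loose cells stand in the top picture at about (381,162), (339,179) and (387,211), and there is a yellow one at (340,156). The torch bodies are orange (255,180), dark (286,183) and red (312,203). The dark one fits the torch. The slim cell should be (381,162), and I'll confirm it in an enlarged crop.

```bash
python3 - <<'E'
import cv2,numpy as np
a=cv2.imread("pics/top0.png");b=cv2.imread("pics/side0.png")
A=cv2.resize(a[120:230,180:410],(800,383),interpolation=cv2.INTER_CUBIC)
B1=cv2.resize(b[290:375,260:360],(255,217),interpolation=cv2.INTER_CUBIC)
B2=cv2.resize(b[160:260,230:360],(282,217),interpolation=cv2.INTER_CUBIC)
B3=cv2.resize(a[135:200,180:240],(200,217),interpolation=cv2.INTER_CUBIC)
R=np.hstack([B1,B2,B3]);R=cv2.copyMakeBorder(R,0,0,0,800-R.shape[1],cv2.BORDER_CONSTANT)
cv2.imwrite("pics/crop1.png",np.vstack([A,R]))
E
```

```text
(no output)
```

View pics/crop1.png

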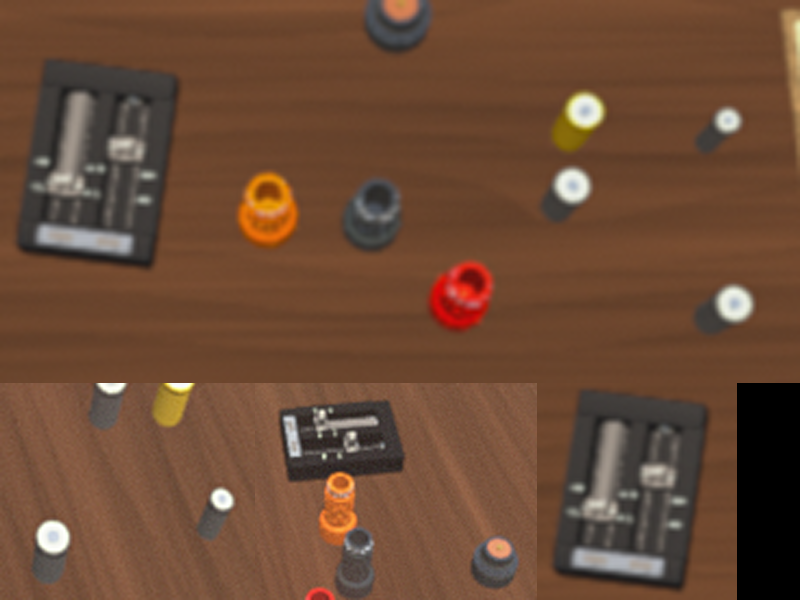

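```bash
cat > m.py <<'E'
from h import *
from scipy.optimize import minimize
np.set_printoptions(precision=4,suppress=True)
t=cv2.imread("pics/top0.png").astype(int);s=cv2.imread("pics/side0.png").astype(int)
I={"top":t,"side":s}
def disc(c,xyz):   # white top disc centroid near a predicted point
    u,v=proj(c,xyz).round().astype(int);g=I[c].min(2)[v-8:v+9,u-8:u+9]
    w=np.clip(g-110,0,None);w=w.astype(float)
    y,x=np.mgrid[v-8:v+9,u-8:u+9];return np.array([(w*x).sum(),(w*y).sum()])/w.sum()
for n,x,y,z in(("slim",.587,-.316,.0645),("thickA",.541,-.2,.0685),("thickB",.451,-.316,.0685)):
    for c in I:
        p=disc(c,[x,y,z]);print(n,c,p,atz(c,p,z)[:2])
# torch mask fit
import itertools
def circ(x,y,z,r):
    a=np.linspace(0,6.283,40);return np.c_[x+r*np.cos(a),y+r*np.sin(a),0*a+z]
def drawhull(c,P,m):
    q=np.array([proj(c,p) for p in P]);h=cv2.convexHull((q*16).round().astype(np.int32))
    cv2.fillConvexPoly(m,h,1,shift=4)
def torchm(c,p):
    m=np.zeros((384,512),np.uint8)
    drawhull(c,np.r_[circ(*p,0,.022),circ(*p,.024,.022)],m);drawhull(c,np.r_[circ(*p,.024,.0165),circ(*p,.093,.0165)],m);return m
def box(c,p):
    x,y,a=p;m=np.zeros((384,512),np.uint8);R=np.array([[np.cos(a),-np.sin(a)],[np.sin(a),np.cos(a)]])
    P=[[*(R@[i*.075,j*.052]+[x,y]),z] for i in(-1,1) for j in(-1,1) for z in(0,.032)]
    drawhull(c,np.array(P),m);return m
def fit(f,M,p0,st):
    def cost(p): return sum(-(lambda A,B:(A&B).sum()/(A|B).sum())(cv2.GaussianBlur(f(c,p),(1,1),0)>0,m) for c,m in M.items())
    r=minimize(cost,p0,method="Nelder-Mead",options=dict(initial_simplex=np.array([p0]+[np.array(p0)+np.eye(len(p0))[i]*st[i] for i in range(len(p0))]),xatol=1e-4,fatol=1e-4))
    return r.x,r.fun
imaging.grab_frame("top");imaging.grab_frame("side")
def masks(lab,xyz):
    M={}
    for c in I:
        u,v=proj(c,xyz)
        L=cut_out(c,lab);L=[l for l in L if np.hypot(l["bbox"][0]-u,l["bbox"][1]-v)<12]
        if L: M[c]=L[0]["pixels"];print(lab,c,L[0]["p"],L[0]["bbox"])
        # else missing
    return M
Mt=masks("torch",[.522,-.049,.045]);Mc=masks("charger",[.567,.146,.016])
for c in Mt: print("torch",c,fit(torchm,{c:Mt[c]},[.522,-.049],[.006,.006]))
print("torch",fit(torchm,Mt,[.522,-.049],[.006,.006]))
for c in Mc: print("chg",c,fit(box,{c:Mc[c]},[.567,.146,-.12],[.006,.006,.06]))
pc,_=fit(box,Mc,[.567,.146,-.12],[.006,.006,.06]);print("chg",pc)
np.save("pc.npy",pc)
# own-frame coordinates of tab by rectified top views at z=.046 and z=.032
x,y,a=pc;R=np.array([[np.cos(a),-np.sin(a)],[np.sin(a),np.cos(a)]])
out=[]
for c in("top","side"):
  for z in(.046,.032):
    g=[[proj(c,[*(R@[X,Y]+[x,y]),z]) for Y in np.arange(.055,-.055,-.0004)] for X in np.arange(.08,-.08,-.0004)]
    g=np.array(g,np.float32);im=cv2.remap(I[c].astype(np.uint8),g[...,0],g[...,1],cv2.INTER_CUBIC)
    for k in range(-6,8,2): cv2.putText(im,"%d"%(k*10),(0,int((80-k*10)/.4)+4),0,.3,(0,255,255));cv2.line(im,(0,int((80-k*10)/.4)),(274,int((80-k*10)/.4)),(0,255,255) if k==0 else (90,90,0),1)
    cv2.line(im,(190,0),(190,399),(0,200,0),1);out.append(im)
R4=np.hstack(out);cv2.imwrite("pics/rect.png",cv2.resize(R4,None,fx=.727,fy=1.3))
print(sense()["time"])
E
python3 m.py
```

```text
slim top [388.8493 154.128 ] [ 0.5919 -0.3173]
slim side [346.6666 335.0982] [ 0.5896 -0.3167]
thickA top [344.1146 172.8167] [ 0.5419 -0.1981]
thickA side [303.0762 288.3437] [ 0.5395 -0.1976]
thickB top [390.6904 206.7272] [ 0.4529 -0.312 ]
thickB side [280.3477 349.8387] [ 0.4506 -0.3112]
torch top 0.54 [287.5, 181.9, 15.7, 19.0]
torch side 0.89 [277.8, 243.2, 19.6, 33.7]
charger top 0.66 [209.5, 166.9, 43.2, 61.1]
charger side 0.61 [271.5, 189.4, 59.4, 38.4]Traceback (most recent call last):
  File "m.py", line 41, in <module>
    for c in Mt: print("torch",c,fit(torchm,{c:Mt[c]},[.522,-.049],[.006,.006]))
                                 ~~~^^^^^^^^^^^^^^^^^^^^^^^^^^^^^^^^^^^^^^^^^^^
  File "m.py", line 29, in fit
    r=minimize(cost,p0,method="Nelder-Mead",options=dict(initial_simplex=np.array([p0]+[np.array(p0)+np.eye(len(p0))[i]*st[i] for i in range(len(p0))]),xatol=1e-4,fatol=1e-4))
    res = _minimize_neldermead(fun, x0, args, callback, bounds=bounds,
                               **options)
    fxr = func(xr)
    fx = function(np.copy(x), *(wrapper_args + args))
  File "m
[... 449 characters left out ...]
                                                                        ~^^^^^
  File "m.py", line 22, in torchm
    drawhull(c,np.r_[circ(*p,0,.022),circ(*p,.024,.022)],m);drawhull(c,np.r_[circ(*p,.024,.0165),circ(*p,.093,.0165)],m);return m
                                                            ~~~~~~~~^^^^^^^^^^^^^^^^^^^^^^^^^^^^^^^^^^^^^^^^^^^^^^^^^^^^
  File "m.py", line 18, in drawhull
    q=np.array([proj(c,p) for p in P]);h=cv2.convexHull((q*16).round().astype(np.int32))
                ~~~~^^^^^
  File "h.py", line 9, in proj
    c=imaging.calibration(cam);K=np.array(c["K"]);T=np.linalg.inv(np.array(c["world_from_camera"]))
ValueError: time passes only in moves, steps and waits
```

```bash
python3 - <<'E'
s=open("h.py").read()
s=s.replace("def ray","CAL={c:imaging.calibration(c) for c in('top','side')}\ndef ray").replace("c=imaging.calibration(cam)","c=CAL[cam]",2)
open("h.py","w").write(s)
m=open("m.py").read().replace('P=[[*(R@','P=[[*(R@');open("m.py","w").write(m)
E
python3 m.py | grep -v cell
```

```text
slim top [388.8493 154.128 ] [ 0.5919 -0.3173]
slim side [346.6666 335.0982] [ 0.5896 -0.3167]
thickA top [344.1146 172.8167] [ 0.5419 -0.1981]
thickA side [303.0762 288.3437] [ 0.5395 -0.1976]
thickB top [390.6904 206.7272] [ 0.4529 -0.312 ]
thickB side [280.3477 349.8387] [ 0.4506 -0.3112]
torch top 0.8 [285.9, 181.2, 15.5, 19.4]
torch side 0.96 [277.4, 241.3, 21.4, 35.4]
charger top 0.63 [207.4, 168.4, 46.2, 60.1]
torch top (array([ 0.5305, -0.0535]), np.float64(-0.8322981366459627))
torch side (array([ 0.5258, -0.0523]), np.float64(-0.8876611418047882))
torch (array([ 0.5258, -0.0519]), np.float64(-1.7261548036142358))
chg top (array([ 0.5738,  0.1565, -0.1306]), np.float64(-0.9606200251361542))
chg [ 0.5738  0.1565 -0.1306]
1.8
```

View pics/rect.png

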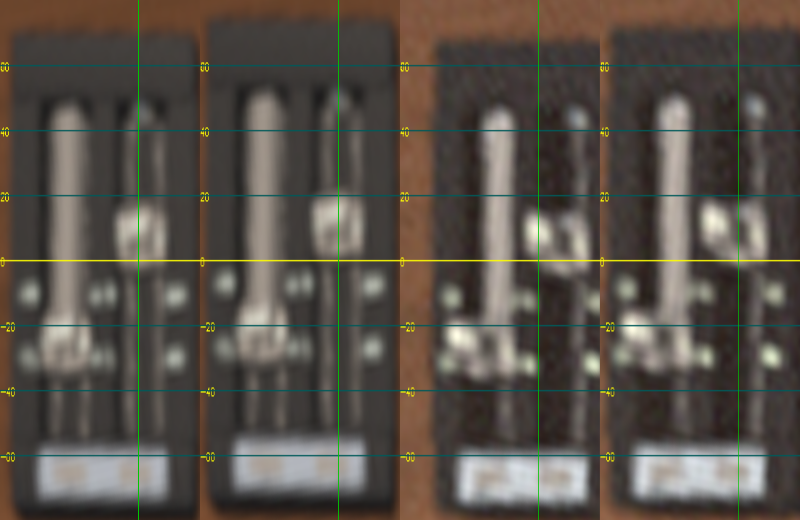

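The enlarged crop confirms the slim one: its disc and body at (388,154) in the top picture are clearly narrower than the two thick ones. It stands at about (0.591, -0.317), and the dark torch at about (0.527, -0.053). I'll turn to world axes first, then move above the cell.

>>> drive_tool:
  steps: [0, 0, 0, 0, 0, 0.0893, 0, 0, 0, 0, 0, 0.0893, 0, 0, 0, 0, 0, 0.0893, 0.0297, -0.0142, 0, 0, 0, 0, 0.0297, -0.0142, 0, 0, 0, 0, 0.0297, -0.0142, 0, 0, 0, 0, 0.0297, -0.0142, 0, 0, 0, 0, 0.0297, -0.0142, 0, 0, 0, 0, 0.0297, -0.0142, 0, 0, 0, 0, 0.0297, -0.0142, 0, 0, 0, 0, 0.0297, -0.0142, 0, 0, 0, 0, 0.0297, -0.0142, 0, 0, 0, 0, 0.0297, -0.0142, 0, 0, 0, 0, 0.0297, -0.0142, 0, 0, 0, 0, 0.0297, -0.0142, 0, 0, 0, 0, 0.0297, -0.0142, 0, 0, 0, 0, 0.0297, -0.0142, 0, 0, 0, 0, 0.0297, -0.0142, 0, 0, 0, 0, 0, 0, 0, 0, 0, 0]
  fingers: 0.06
  force: 20

```text
time: 3.38
position: [0.5979, -0.3094, 0.2467]
tcp_rot: [-0.004, 1.0, 0.006, 0.002]
force: [0.0, 1.9, -0.7]
finger_gap: 0.704
grasp_force: 0.0
```

>>> drive_tool:
  steps: [0, 0, 0.03, 0, 0, 0, 0, 0, 0.03, 0, 0, 0, 0, 0, 0.03, 0, 0, 0, 0, 0, 0.03, 0, 0, 0, 0, 0, 0.025, 0, 0, 0, 0, 0, 0, 0, 0, 0, 0, 0, 0, 0, 0, 0, 0, 0, 0, 0, 0, 0]

```text
time: 4.05
position: [0.5922, -0.318, 0.1052]
tcp_rot: [0.001, 1.0, -0.0, 0.001]
force: [0.2, -0.2, 0.9]
finger_gap: 0.705
grasp_force: 0.0
```

```bash
python3 - <<'E'
from h import *
a=save("top","pics/t1.png");b=save("side","pics/s1.png")
cv2.imwrite("pics/c1.png",cv2.resize(np.hstack([a[110:200,340:440],b[285:375,290:390]])[:,:,::-1],None,fx=4,fy=4,interpolation=cv2.INTER_CUBIC))
s=sense();print(s["position"],s["tcp_rot"],s["qpos"])
E
```

```text
[ 0.59279319 -0.31830216  0.10626266] [ 1.17663477e-03  9.99996522e-01 -1.03274004e-04  2.35817621e-03] [ 0.54450359  0.66185768 -0.12769729  1.32964216  0.08595822  1.15014683
 -1.16219996]
```

View pics/c1.png

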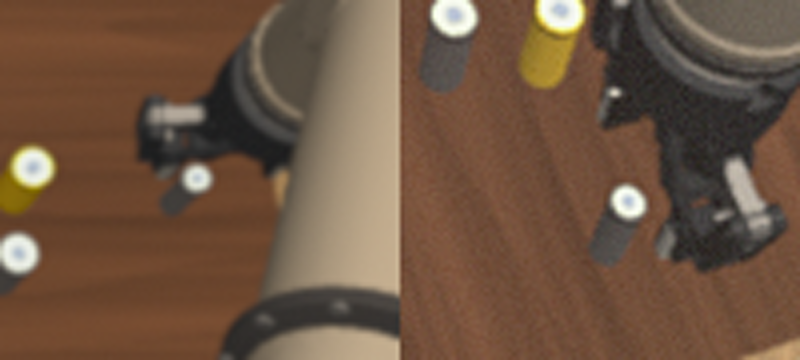

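>>> drive_tool:
  steps: [-0.001, 0, 0.022, 0, 0, 0, 0, 0, 0.022, 0, 0, 0, 0, 0, 0, 0, 0, 0, 0, 0, 0, 0, 0, 0]

```text
time: 4.48
position: [0.5899, -0.3174, 0.0597]
tcp_rot: [-0.0, 1.0, -0.0, -0.0]
force: [-0.6, 0.2, 0.6]
finger_gap: 0.702
grasp_force: 0.0
```

>>> drive_tool:
  steps: [0, 0, 0, 0, 0, 0, 0, 0, 0, 0, 0, 0, 0, 0, 0, 0, 0, 0, 0, 0, 0, 0, 0, 0, 0, 0, 0, 0, 0, 0, 0, 0, 0, 0, 0, 0]
  fingers: 0.01
  force: 20

```text
time: 4.98
position: [0.5912, -0.3178, 0.0609]
tcp_rot: [0.001, 1.0, -0.0, 0.001]
force: [-0.2, 0.2, 5.3]
finger_gap: 0.194
grasp_force: 20.6
```

>>> drive_tool:
  steps: [0, 0, 0, 0, 0, 0, 0, 0, 0, 0, 0, 0, 0, 0, 0, 0, 0, 0, 0, 0, 0, 0, 0, -0.1208, 0, 0, 0, 0, 0, -0.1208, 0, 0, 0, 0, 0, -0.1208, 0, 0, 0, 0, 0, -0.1208, 0, 0, 0, 0, 0, -0.1208, 0, 0, 0, 0, 0, -0.1208, 0, 0, 0, 0, 0, -0.1208, 0, 0, 0, 0, 0, -0.1208, 0, 0, 0, 0, 0, -0.1208, 0, 0, 0, 0, 0, -0.1208, 0, 0, 0, 0, 0, -0.1208, 0, 0, 0, 0, 0, -0.1208, 0, 0, 0, 0, 0, -0.1208, 0, 0, 0, 0, 0, 0, 0, 0, 0, 0, 0, 0]
  fingers: 0.05

```text
time: 6.48
position: [0.5896, -0.3174, 0.0586]
tcp_rot: [-0.001, 0.708, 0.706, -0.0]
force: [-0.0, -0.1, -1.0]
finger_gap: 0.582
grasp_force: 0.0
```

>>> drive_tool:
  steps: [0, 0, 0, 0, 0, 0, 0, 0, 0, 0, 0, 0, 0, 0, 0, 0, 0, 0, 0, 0, 0, 0, 0, 0, 0, 0, 0, 0, 0, 0]
  fingers: 0.01
  force: 30

```text
time: 6.9
position: [0.59, -0.3174, 0.0593]
tcp_rot: [0.0, 0.707, 0.707, -0.0]
force: [-0.0, -0.0, -1.2]
finger_gap: 0.19
grasp_force: 29.8
```

>>> drive_tool:
  steps: [0, 0, 0, 0, 0, 0, 0, 0, 0, 0, 0, 0, 0, 0, 0, 0, 0, 0, 0, 0, -0.04, 0, 0, 0, 0, 0, -0.04, 0, 0, 0, 0, 0, -0.04, 0, 0, 0, 0.0334, -0.0079, 0, 0, 0, 0, 0.0334, -0.0079, 0, 0, 0, 0, 0.0334, -0.0079, 0, 0, 0, 0, 0.0334, -0.0079, 0, 0, 0, 0, 0.0334, -0.0079, 0, 0, 0, 0, 0.0334, -0.0079, 0, 0, 0, 0, 0.0334, -0.0079, 0, 0, 0, 0, 0.0334, -0.0079, 0, 0, 0, 0, 0, 0, 0, 0, 0, 0, 0, 0, 0, 0, 0, 0, 0, 0, 0, 0, 0, 0]
  fingers: 0.07

```text
time: 8.32
position: [0.5271, -0.0508, 0.1795]
tcp_rot: [0.001, 0.707, 0.707, -0.0]
force: [0.4, -0.3, -0.1]
finger_gap: 0.822
grasp_force: 0.0
```

```bash
python3 - <<'E'
from h import *
a=save("top","pics/t2.png");b=save("side","pics/s2.png")
cv2.imwrite("pics/c2.png",cv2.resize(np.hstack([a[130:220,240:340],b[185:275,230:330]])[:,:,::-1],None,fx=4,fy=4,interpolation=cv2.INTER_CUBIC))
s=sense();print(s["position"],s["tcp_rot"],s["qpos"])
p=s["position"]
for c in("top","side"):print(c,[proj(c,[p[0]+dx,p[1],z]).round(1) for dx,z in((0,.093),(0,0),(.035,p[2]-.017),(-.035,p[2]-.017))])
for c in("top","side"):
  for l in search_frame(c,"slim_cell")[:3]:print(c,l)
E
```

```text
[ 0.5272361  -0.05216323  0.17916763] [ 3.30606844e-04  7.08276002e-01  7.05935459e-01 -3.51809056e-04] [ 0.53872019  0.38569821 -0.62228733  1.65724449  0.24087796  1.17625309
 -0.14536877]
top [array([288.1, 176.6]), array([285.7, 184.4]), array([289.7, 155.7]), array([290.4, 184.5])]
side [array([278. , 230.4]), array([275.6, 252.4]), array([294.8, 208.8]), array([264.8, 215. ])]
top {'bbox': [386.6, 159.0, 10.1, 12.2], 'p': 0.42}
side {'bbox': [343.6, 341.2, 16.1, 22.0], 'p': 0.67}
side {'bbox': [268.3, 188.2, 55.8, 33.3], 'p': 0.35}
```

View pics/c2.png

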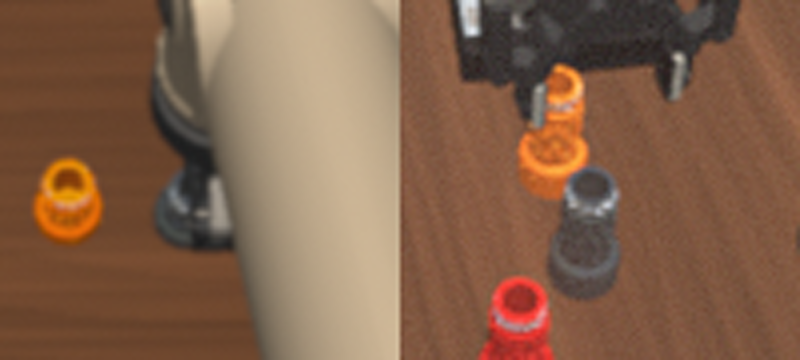

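The side picture shows the mouth at (278,231), which matches the tool's projected axis. I'll go down and centre the torch by gripping it low.

>>> drive_tool:
  steps: [0, 0, 0.032, 0, 0, 0, 0, 0, 0.032, 0, 0, 0, 0, 0, 0.032, 0, 0, 0, 0, 0, 0.032, 0, 0, 0, 0, 0, 0, 0, 0, 0, 0, 0, 0, 0, 0, 0]

```text
time: 9.02
position: [0.5256, -0.051, 0.05]
tcp_rot: [-0.002, 0.708, 0.706, -0.001]
force: [0.0, 0.2, 0.1]
finger_gap: 0.818
grasp_force: 0.0
```

>>> drive_tool:
  steps: [0, 0, 0, 0, 0, 0, 0, 0, 0, 0, 0, 0, 0, 0, 0, 0, 0, 0, 0, 0, 0, 0, 0, 0, 0, 0, 0, 0, 0, 0]
  fingers: 0.025
  force: 20

```text
time: 9.43
position: [0.5283, -0.0503, 0.0533]
tcp_rot: [0.001, 0.707, 0.707, 0.001]
force: [-1.1, -0.3, 6.6]
finger_gap: 0.346
grasp_force: 21.3
```

>>> drive_tool:
  steps: [0, 0, 0, 0, 0, 0, 0, 0, 0, 0, 0, 0, 0, 0, 0, 0, 0, 0, 0, 0, 0, 0, 0, 0.1208, 0, 0, 0, 0, 0, 0.1208, 0, 0, 0, 0, 0, 0.1208, 0, 0, 0, 0, 0, 0.1208, 0, 0, 0, 0, 0, 0.1208, 0, 0, 0, 0, 0, 0.1208, 0, 0, 0, 0, 0, 0.1208, 0, 0, 0, 0, 0, 0.1208, 0, 0, 0, 0, 0, 0.1208, 0, 0, 0, 0, 0, 0.1208, 0, 0, 0, 0, 0, 0.1208, 0, 0, 0, 0, 0, 0.1208, 0, 0, 0, 0, 0, 0.1208, 0, 0, 0, 0, 0, 0, 0, 0, 0, 0, 0, 0]
  fingers: 0.052

```text
time: 10.93
position: [0.5269, -0.05, 0.0511]
tcp_rot: [0.0, 1.0, 0.002, -0.0]
force: [0.4, -0.6, 0.4]
finger_gap: 0.602
grasp_force: 0.0
```

>>> drive_tool:
  steps: [0, 0, 0, 0, 0, 0, 0, 0, 0, 0, 0, 0, 0, 0, 0, 0, 0, 0, 0, 0, 0, 0, 0, 0, 0, 0, 0, 0, 0, 0]
  fingers: 0.025
  force: 20

```text
time: 11.35
position: [0.5269, -0.0504, 0.0513]
tcp_rot: [0.0, 1.0, 0.0, -0.0]
force: [-0.5, 0.1, -0.4]
finger_gap: 0.345
grasp_force: 21.9
```

```bash
python3 - <<'E'
from h import *
for i in range(4):
    imaging.grab_frame("side");s=sense();print(s["time"],s["position"],s["tcp_rot"].round(4) if hasattr(s["tcp_rot"],"round") else s["tcp_rot"],s["finger_gap"],s["qpos"][-1])
E
```

```text
11.4 [ 0.52692791 -0.05035685  0.05124821] [ 0.e+00  1.e+00  1.e-04 -1.e-04] 0.3478349531981781 -1.6073821386964566
11.45 [ 0.52693956 -0.0503748   0.05125728] [ 1.e-04  1.e+00  1.e-04 -1.e-04] 0.3440883185811173 -1.6074528561592871
11.5 [ 0.52694741 -0.0503662   0.05126839] [ 1.e-04  1.e+00 -0.e+00 -0.e+00] 0.3472298423580787 -1.6075883748157216
11.55 [ 0.52691919 -0.05034548  0.05127407] [ 1.e-04  1.e+00  0.e+00 -1.e-04] 0.3452145763484135 -1.6075866681482698
```

>>> drive_tool:
  steps: [0, 0, 0, 0, 0, 0, 0, 0, 0, 0, 0, 0, 0, 0, -0.04, 0, 0, 0, 0, 0, -0.04, 0, 0, 0, 0, 0, -0.04, 0, 0, 0, 0.0079, 0.0334, 0, 0, 0, 0, 0.0079, 0.0334, 0, 0, 0, 0, 0.0079, 0.0334, 0, 0, 0, 0, 0.0079, 0.0334, 0, 0, 0, 0, 0.0079, 0.0334, 0, 0, 0, 0, 0.0079, 0.0334, 0, 0, 0, 0, 0.0079, 0.0334, 0, 0, 0, 0, 0.0079, 0.0334, 0, 0, 0, 0, 0, 0, 0, 0, 0, 0, 0, 0, 0, 0, 0, 0, 0, 0, 0, 0, 0, 0, 0, 0, 0, 0, 0, 0]
  fingers: 0.06

```text
time: 12.97
position: [0.5907, -0.3151, 0.1713]
tcp_rot: [-0.001, 1.0, 0.001, 0.0]
force: [0.7, 1.0, 1.0]
finger_gap: 0.706
grasp_force: 0.0
```

>>> drive_tool:
  steps: [0, 0, 0.037, 0, 0, 0, 0, 0, 0.037, 0, 0, 0, 0, 0, 0.037, 0, 0, 0, 0, 0, 0, 0, 0, 0, 0, 0, 0, 0, 0, 0, 0, 0, 0, 0, 0, 0]

```text
time: 13.47
position: [0.592, -0.3169, 0.0628]
tcp_rot: [0.001, 1.0, 0.001, 0.002]
force: [1.3, 0.3, 1.6]
finger_gap: 0.702
grasp_force: 0.0
```

>>> drive_tool:
  steps: [0, 0, 0, 0, 0, 0, 0, 0, 0, 0, 0, 0, 0, 0, 0, 0, 0, 0, 0, 0, 0, 0, 0, 0, 0, 0, 0, 0, 0, 0]
  fingers: 0.01
  force: 30

```text
time: 13.88
position: [0.5915, -0.3177, 0.0623]
tcp_rot: [0.001, 1.0, 0.0, 0.002]
force: [-0.6, 0.8, 5.5]
finger_gap: 0.187
grasp_force: 29.2
```

```bash
python3 - <<'E'
from h import *
for i in range(5):
    imaging.grab_frame("side");s=sense();print(s["time"],s["position"],np.round(s["tcp_rot"],4),s["force"],s["qpos"])
E
```

```text
13.9333 [ 0.59145819 -0.31773474  0.06234308] [6.0e-04 1.0e+00 0.0e+00 1.6e-03] [-0.68610655  0.59884758  6.7095425 ] [ 0.53378876  0.70152184 -0.10814863  1.37455006  0.07932383  1.06631943
 -1.15789934]
13.9833 [ 0.59148038 -0.31772931  0.06232585] [6.0e-04 1.0e+00 0.0e+00 1.6e-03] [-0.63032919 -0.36427755  6.26316229] [ 0.53377024  0.70157849 -0.10816198  1.37449437  0.07934239  1.06632915
 -1.15791133]
14.0333 [ 0.59148815 -0.3177154   0.06234094] [6.0e-04 1.0e+00 0.0e+00 1.6e-03] [-0.89710978  0.60034741  5.87355097] [ 0.53375254  0.70154815 -0.10816916  1.37450929  0.07934416  1.06632111
 -1.15790204]
14.0833 [ 0.59146569 -0.31773468  0.06233345] [6.0e-04 1.0e+00 0.0e+00 1.6e-03] [0.57219633 0.20836834 5.88079051] [ 0.53377442  0.70157192 -0.10814749  1.37448443  0.07933664  1.06637827
 -1.15792929]
14.1333 [ 0.59146719 -0.31774543  0.0623424 ] [6.0e-04 1.0e+00 0.0e+00 1.6e-03] [-0.36226539 -0.31320601  5.93306614] [ 0.53376071  0.7015655  -0.10813368  1.37447071  0.07936588  1.06638729
 -1.15790052]
```

>>> drive_tool:
  steps: [0, 0, 0, 0, 0, 0, 0, 0, 0, 0, 0, 0, 0, 0, 0, 0, 0, 0, 0, 0, 0, 0, 0, -0.1208, 0, 0, 0, 0, 0, -0.1208, 0, 0, 0, 0, 0, -0.1208, 0, 0, 0, 0, 0, -0.1208, 0, 0, 0, 0, 0, -0.1208, 0, 0, 0, 0, 0, -0.1208, 0, 0, 0, 0, 0, -0.1208, 0, 0, 0, 0, 0, -0.1208, 0, 0, 0, 0, 0, -0.1208, 0, 0, 0, 0, 0, -0.1208, 0, 0, 0, 0, 0, -0.1208, 0, 0, 0, 0, 0, -0.1208, 0, 0, 0, 0, 0, -0.1208, 0, 0, 0, 0, 0, 0, 0, 0, 0, 0, 0, 0]
  fingers: 0.05

```text
time: 15.63
position: [0.5897, -0.3175, 0.0597]
tcp_rot: [-0.001, 0.708, 0.706, -0.0]
force: [-0.0, -0.2, 0.1]
finger_gap: 0.587
grasp_force: 0.0
```

>>> drive_tool:
  steps: [0, 0, 0, 0, 0, 0, 0, 0, 0, 0, 0, 0, 0, 0, 0, 0, 0, 0, 0, 0, 0, 0, 0, 0, 0, 0, 0, 0, 0, 0, 0, 0, 0, 0, 0, 0, 0, 0, 0, 0, 0, 0]
  fingers: 0.01
  force: 30

```text
time: 16.22
position: [0.5902, -0.3174, 0.0603]
tcp_rot: [0.0, 0.707, 0.707, -0.0]
force: [0.1, 0.7, 0.1]
finger_gap: 0.191
grasp_force: 29.4
```

>>> drive_tool:
  steps: [0, 0, -0.04, 0, 0, 0, 0, 0, -0.04, 0, 0, 0, 0, 0, -0.03, 0, 0, 0, 0, 0, 0, 0, 0, 0, 0, 0, 0, 0, 0, 0, 0, 0, 0, 0, 0, 0, 0, 0, 0, 0, 0, 0]

```text
time: 16.8
position: [0.5889, -0.3171, 0.1682]
tcp_rot: [-0.002, 0.707, 0.707, -0.001]
force: [0.1, -1.0, 0.2]
finger_gap: 0.192
grasp_force: 29.4
```

```bash
python3 - <<'E'
from h import *
b=save("side","pics/s3.png");s=sense();print(s["time"],s["position"],np.round(s["tcp_rot"],4),s["force"],s["finger_gap"])
p=np.array(s["position"]);print(proj("side",p),proj("side",p+[0,0,-.06]),[round(l["p"],2) for l in search_frame("side","slim_cell")], search_frame("side","slim_cell")[:2])
E
```

```text
16.85 [ 0.58887581 -0.31705988  0.16799879] [-0.002   0.7072  0.707  -0.0008] [-0.45855178  0.54987336 -0.91781936] 0.19117513564194732
[357.34606251 312.69111812] [350.74905412 326.39396274] [0.59] [{'bbox': [353.4, 323.5, 19.7, 20.2], 'p': 0.59}]
```

>>> drive_tool:
  steps: [0.0334, -0.0076, -0.002, 0, 0, 0, 0.0334, -0.0076, 0, 0, 0, 0, 0.0334, -0.0076, 0, 0, 0, 0, 0.0334, -0.0076, 0, 0, 0, 0, 0.0334, -0.0076, 0, 0, 0, 0, 0.0334, -0.0076, 0, 0, 0, 0, 0.0334, -0.0076, 0, 0, 0, 0, 0.0334, -0.0076, 0, 0, 0, 0, 0, 0, 0, 0, 0, 0, 0, 0, 0, 0, 0, 0, 0, 0, 0, 0, 0, 0, 0, 0, 0, 0, 0, 0, 0, 0, 0, 0, 0, 0]

```text
time: 18.03
position: [0.5296, -0.0521, 0.1718]
tcp_rot: [-0.0, 0.708, 0.706, -0.0]
force: [0.7, 1.9, -0.4]
finger_gap: 0.19
grasp_force: 29.5
```

```bash
python3 - <<'E'
from h import *
b=save("side","pics/s4.png");a=save("top","pics/t4.png");s=sense();print(s["time"],s["position"],np.round(s["tcp_rot"],4),s["force"],s["finger_gap"])
cv2.imwrite("pics/c4.png",cv2.resize(np.hstack([a[130:220,240:340],b[185:275,230:330]])[:,:,::-1],None,fx=4,fy=4,interpolation=cv2.INTER_CUBIC))
E
```

```text
18.1333 [ 0.52958816 -0.05158934  0.17197788] [-1.000e-04  7.082e-01  7.061e-01 -2.000e-04] [ 0.05078186  0.39148494 -0.10414847] 0.19050909223977097
```

View pics/c4.png

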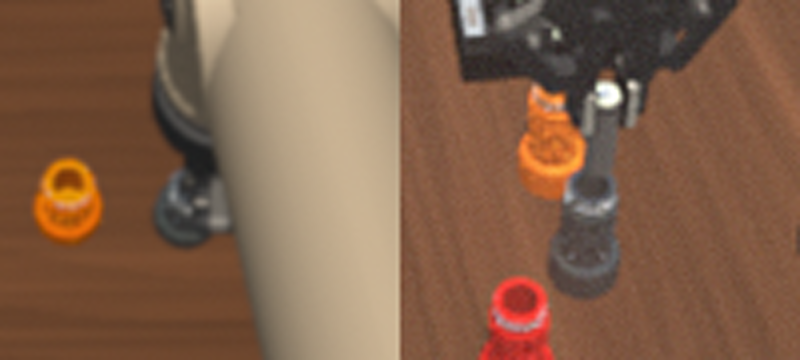

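The picture shows the cell held upright above the dark torch mouth at (278,231). I'll trim the offset and go lower.

>>> drive_tool:
  steps: [0.0016, -0.0013, 0.005, 0, 0, 0, 0, 0, 0.005, 0, 0, 0, 0, 0, 0, 0, 0, 0, 0, 0, 0, 0, 0, 0, 0, 0, 0, 0, 0, 0]

```text
time: 18.55
position: [0.5281, -0.0485, 0.1621]
tcp_rot: [-0.0, 0.707, 0.707, -0.0]
force: [0.3, -0.2, -0.9]
finger_gap: 0.189
grasp_force: 29.5
```

>>> drive_tool:
  steps: [-0.0014, 0.0002, 0.003, 0, 0, 0, 0, 0, 0, 0, 0, 0, 0, 0, 0, 0, 0, 0, 0, 0, 0, 0, 0, 0, 0, 0, 0, 0, 0, 0]

```text
time: 18.97
position: [0.5285, -0.0499, 0.1594]
tcp_rot: [0.0, 0.707, 0.707, 0.0]
force: [1.2, -0.1, -1.1]
finger_gap: 0.188
grasp_force: 29.5
```

>>> drive_tool:
  steps: [0, 0, 0.003, 0, 0, 0, 0, 0, 0.003, 0, 0, 0, 0, 0, 0.003, 0, 0, 0, 0, 0, 0.003, 0, 0, 0, 0, 0, 0, 0, 0, 0, 0, 0, 0, 0, 0, 0]

```text
time: 19.47
position: [0.5281, -0.0499, 0.1469]
tcp_rot: [-0.0, 0.707, 0.707, -0.0]
force: [0.2, 0.5, -0.5]
finger_gap: 0.192
grasp_force: 29.6
```

It is about 6 mm in with no contact force, so I'll keep going down.

>>> drive_tool:
  steps: [0, 0, 0.004, 0, 0, 0, 0, 0, 0.004, 0, 0, 0, 0, 0, 0.004, 0, 0, 0, 0, 0, 0.004, 0, 0, 0, 0, 0, 0.004, 0, 0, 0, 0, 0, 0.004, 0, 0, 0, 0, 0, 0, 0, 0, 0, 0, 0, 0, 0, 0, 0]

```text
time: 20.13
position: [0.5282, -0.0499, 0.1229]
tcp_rot: [-0.0, 0.707, 0.707, -0.0]
force: [0.6, -0.3, -0.4]
finger_gap: 0.186
grasp_force: 29.6
```

>>> drive_tool:
  steps: [0, 0, 0, 0, 0, 0, 0, 0, 0, 0, 0, 0, 0, 0, 0, 0, 0, 0, 0, 0, 0, 0, 0, 0, 0, 0, 0, 0, 0, 0, 0, 0, 0, 0, 0, 0, 0, 0, -0.03, 0, 0, 0, 0, 0, -0.03, 0, 0, 0, 0, 0, 0, 0, 0, 0]
  fingers: 0.045

```text
time: 20.88
position: [0.5324, -0.0495, 0.1891]
tcp_rot: [0.004, 0.707, 0.707, 0.004]
force: [2.0, 0.3, 0.7]
finger_gap: 0.528
grasp_force: 0.0
```

```bash
python3 - <<'E'
from h import *
b=save("side","pics/s5.png");s=sense();print(s["time"],s["position"],np.round(s["tcp_rot"],4),s["force"],s["finger_gap"],s["qpos"])
cv2.imwrite("pics/c5.png",cv2.resize(np.hstack([b[150:270,200:340]])[:,:,::-1],None,fx=5,fy=5,interpolation=cv2.INTER_CUBIC))
print(proj("side",[.5283,-.0503,.0965]))
print([(round(r["p"],2),np.round(r["uv"],1)) for l in("tab_top","far_mark","near_mark","charger") for r in place_of("side",l)[:2]])
E
```

```text
20.9333 [ 0.53112371 -0.04960658  0.1868239 ] [0.0031 0.7072 0.707  0.0025] [-0.0843578   0.03583161 -0.15551221] 0.5274919096240626 [ 0.52312862  0.37716784 -0.60752896  1.64433868  0.23022404  1.18415432
 -0.13747432]
[278.24381171 228.84537121]
[(0.21, array([275.8, 358.3])), (0.89, array([261.4, 191.4])), (0.47, array([271.6, 245.9])), (0.87, array([264.9, 189.7])), (0.71, array([271.2, 190.3])), (0.51, array([274.1, 128.8]))]
```

View pics/c5.png

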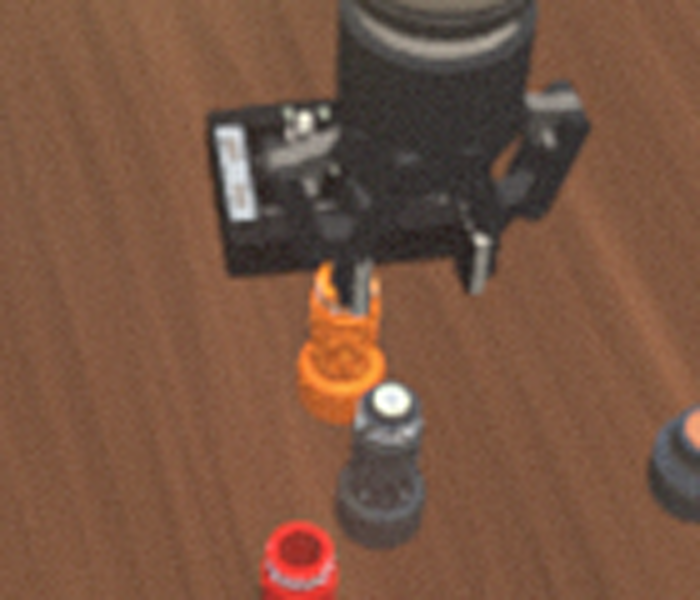

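The side picture shows the cell's white top at (278.5,230), just proud of the standing torch mouth, so it is seated. Next is the charger: the tab at about (0.578, 0.1335), charger yaw about -0.13.

>>> drive_tool:
  steps: [0, 0, 0, 0, 0, -0.12, 0, 0, 0, 0, 0, -0.12, 0, 0, 0, 0, 0, -0.12, 0, 0, 0, 0, 0, -0.12, 0, 0, 0, 0, 0, -0.12, 0, 0, 0, 0, 0, -0.12, 0, 0, 0, 0, 0, -0.12, 0, 0, 0, 0, 0, -0.12, 0, 0, 0, 0, 0, -0.12, 0, 0, 0, 0, 0, -0.12, 0, 0, 0, 0, 0, -0.12, 0, 0, 0, 0, 0, -0.12, -0.004, 0.0313, 0, 0, 0, 0, -0.004, 0.0313, 0, 0, 0, 0, -0.004, 0.0313, 0, 0, 0, 0, -0.004, 0.0313, 0, 0, 0, 0, -0.004, 0.0313, 0, 0, 0, 0, -0.004, 0.0313, 0, 0, 0, 0, 0, 0, 0, 0, 0, 0, 0, 0, 0, 0, 0, 0]
  fingers: 0.04

```text
time: 22.8
position: [0.5755, 0.1361, 0.182]
tcp_rot: [-0.001, 0.063, 0.998, 0.001]
force: [0.3, -0.4, -0.2]
finger_gap: 0.464
grasp_force: 0.0
```

>>> drive_tool:
  steps: [0, 0, 0.03, 0, 0, 0, 0, 0, 0.03, 0, 0, 0, 0, 0, 0.03, 0, 0, 0, 0, 0, 0, 0, 0, 0, 0, 0, 0, 0, 0, 0, 0, 0, 0, 0, 0, 0]

```text
time: 23.3
position: [0.5776, 0.1325, 0.0944]
tcp_rot: [0.001, 0.066, 0.998, 0.0]
force: [-0.2, -0.3, 0.5]
finger_gap: 0.466
grasp_force: 0.0
```

```bash
python3 - <<'E'
from h import *
b=save("side","pics/s6.png");a=save("top","pics/t6.png");s=sense();print(s["time"],s["position"],np.round(s["tcp_rot"],4),s["force"],s["finger_gap"],s["qpos"])
p=np.array(s["position"])
for c in("top","side"):print(c,proj(c,[p[0],p[1],.046]),proj(c,p-[0,0,.017]))
cv2.imwrite("pics/c6.png",cv2.resize(np.hstack([a[125:205,165:265],b[140:220,220:320]])[:,:,::-1],None,fx=4,fy=4,interpolation=cv2.INTER_CUBIC))
E
```

```text
23.4 [0.57827013 0.13341253 0.09558708] [1.900e-03 6.590e-02 9.978e-01 7.000e-04] [0.73479766 0.30805643 0.83573924] 0.4704020222333337 [ 0.28918752  0.66924214 -0.83003801  1.57552649  0.53112155  1.13097622
  0.7761294 ]
top [215.76014185 162.24828687] [214.72346673 158.98012476]
side [273.9361344  184.12456651] [274.60955646 175.85625945]
```

View pics/c6.png

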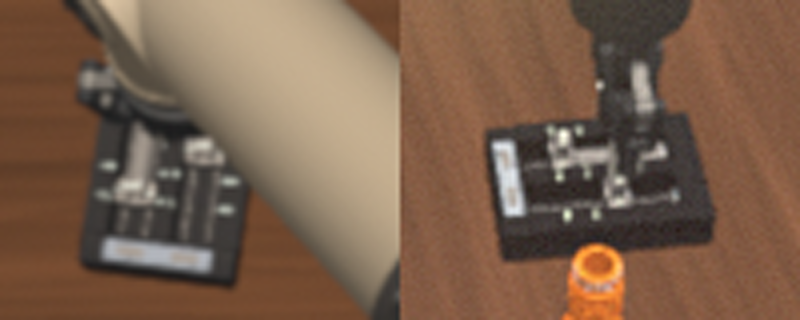

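The tab's top shows at (215.7,163) in the top picture and about (274,185) in the side one. Both match the tool axis, so I'll go down and pinch across the charger's y.

>>> drive_tool:
  steps: [0, 0, 0.02, 0, 0, 0, 0, 0, 0.02, 0, 0, 0, 0, 0, 0, 0, 0, 0, 0, 0, 0, 0, 0, 0, 0, 0, 0, 0, 0, 0]

```text
time: 23.82
position: [0.5779, 0.1337, 0.0552]
tcp_rot: [0.001, 0.066, 0.998, 0.001]
force: [-0.3, 0.2, 0.9]
finger_gap: 0.466
grasp_force: 0.0
```

>>> drive_tool:
  steps: [0, 0, 0.003, 0, 0, 0, 0, 0, 0, 0, 0, 0, 0, 0, 0, 0, 0, 0, 0, 0, 0, 0, 0, 0, 0, 0, 0, 0, 0, 0, 0, 0, 0, 0, 0, 0, 0, 0, 0, 0, 0, 0]
  fingers: 0.005
  force: 60

```text
time: 24.4
position: [0.5781, 0.1367, 0.052]
tcp_rot: [0.002, 0.065, 0.998, 0.003]
force: [1.6, 4.3, 0.7]
finger_gap: 0.135
grasp_force: 58.6
```

```bash
python3 - <<'E'
from h import *
for i in range(2):
    imaging.grab_frame("side");s=sense();print(s["time"],s["position"],np.round(s["tcp_rot"],4),s["force"],s["finger_gap"],s["grasp_force"])
E
```

```text
24.45 [0.5780504  0.13667333 0.05199268] [0.0019 0.0647 0.9979 0.0029] [1.2344172  4.29191031 1.51234143] 0.13535485256345228 58.64914298057556
24.5 [0.578062   0.13666195 0.05199825] [0.0019 0.0647 0.9979 0.0029] [2.01404808 4.60049272 0.67332665] 0.13527411349726573 58.649742007255554
```

Gripped: the opening matches the 14 mm tab, whose centre is at y 0.1367. Pulling 38 mm.

>>> drive_tool:
  steps: [0, 0.0015, 0, 0, 0, 0, 0, 0.0015, 0, 0, 0, 0, 0.0045, 0, 0, 0, 0, 0, 0.0045, 0, 0, 0, 0, 0, 0.0045, 0, 0, 0, 0, 0, 0.0045, 0, 0, 0, 0, 0, 0.0045, 0, 0, 0, 0, 0, 0.0045, 0, 0, 0, 0, 0, 0.0045, 0, 0, 0, 0, 0, 0.0045, 0, 0, 0, 0, 0, 0.003, 0, 0, 0, 0, 0, 0, 0, 0, 0, 0, 0, 0, 0, 0, 0, 0, 0, 0, 0, 0, 0, 0, 0, 0, 0, 0, 0, 0, 0]

```text
time: 25.75
position: [0.5421, 0.1417, 0.0519]
tcp_rot: [0.004, 0.066, 0.998, 0.001]
force: [6.0, 2.4, 2.8]
finger_gap: 0.138
grasp_force: 58.8
```

```bash
python3 - <<'E'
from h import *
b=save("side","pics/s7.png");a=save("top","pics/t7.png");s=sense();print(s["time"],s["position"],np.round(s["tcp_rot"],4),s["force"],s["finger_gap"],s["grasp_force"])
p=np.array(s["position"]);d=p[:2]-[.57806,.13666];print("pull",d@[-.9915,.1302],d@[.1302,.9915])
cv2.imwrite("pics/c7.png",cv2.resize(np.hstack([a[135:205,180:240],b[150:220,240:300]])[:,:,::-1],None,fx=6,fy=6,interpolation=cv2.INTER_CUBIC))
E
```

```text
25.85 [0.5421883  0.14165542 0.05194796] [0.004  0.0659 0.9978 0.0013] [6.32601516 3.3167885  2.53591345] 0.13694728075177576 58.84369075298309
pull 0.036217196425476925 0.00028246438363374766
```

View pics/c7.png

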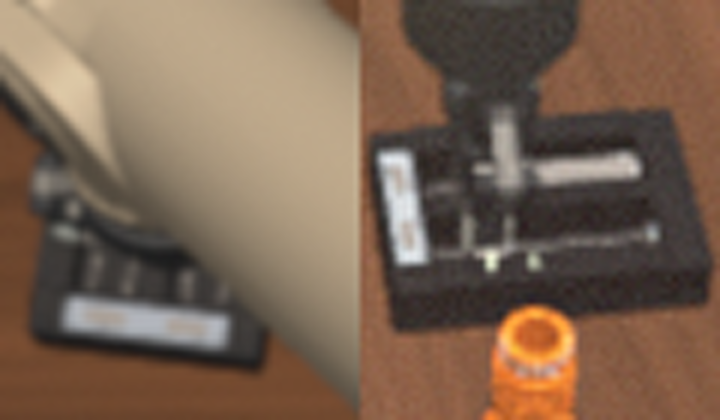

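The side picture shows the fingers on the tab near the far mark at (262,193). The pull measures 36.2 mm with 6.3 N, so I'll add 2 mm.

>>> drive_tool:
  steps: [0.002, 0, 0, 0, 0, 0, 0, 0, 0, 0, 0, 0, 0, 0, 0, 0, 0, 0, 0, 0, 0, 0, 0, 0, 0, 0, 0, 0, 0, 0, 0, 0, 0, 0, 0, 0, 0, 0, 0, 0, 0, 0, 0, 0, 0, 0, 0, 0]

```text
time: 26.52
position: [0.5403, 0.1419, 0.052]
tcp_rot: [0.004, 0.066, 0.998, 0.001]
force: [6.1, 2.4, 2.6]
finger_gap: 0.136
grasp_force: 58.8
```

```bash
python3 - <<'E'
from h import *
F=[]
for i in range(8):
    b=imaging.grab_frame("side");s=sense();F.append(s["force"]);p=np.array(s["position"])
d=p[:2]-[.57806,.13666];print(s["time"],p,"pull",d@[-.9915,.1302],d@[.1302,.9915],np.mean(F,0),s["finger_gap"])
# vision check: predicted tab_top/far mark under TCP
print(proj("side",[p[0],p[1],.032]),[(round(r["p"],2),np.round(r["uv"],1)) for l in("far_mark","near_mark","tab_top") for r in place_of("side",l)[:2]])
cv2.imwrite("pics/c8.png",cv2.resize(b[160:215,240:300][:,:,::-1],None,fx=10,fy=10,interpolation=cv2.INTER_CUBIC))
E
```

```text
26.9167 [0.54031117 0.14194848 0.05195029] pull 0.0381165227344029 0.000328634895663457 [6.507374   2.35651518 2.2145851 ] 0.1393181056741743
[259.67693007 187.90922384] [(0.71, array([260.9, 192.9])), (0.85, array([265.5, 189.4])), (0.44, array([338.8, 243.8]))]
```

View pics/c8.png

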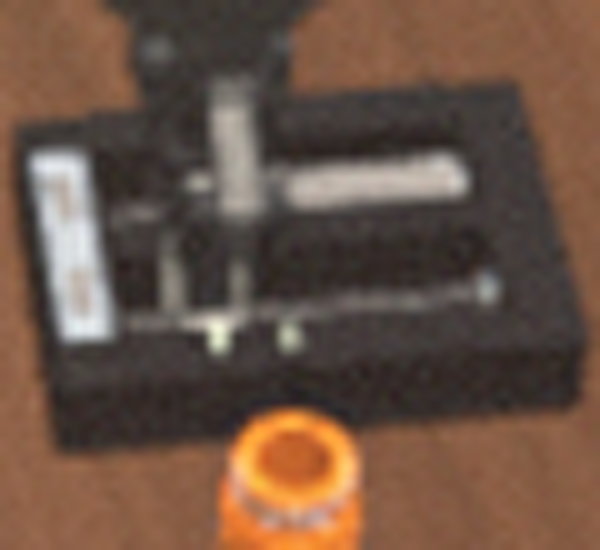

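The pull is 38.1 mm. In the crop the fingers are centred at column 207, about 1 mm from the far mark's line near column 212. The force is steady at about 6.5 N, so I'm handing in.

```bash
python3 -c "
from bench import job
print(job.hand_in())"
```

```text
the job is handed in; nothing more can be done
None
```

The job is handed in, with no verdict returned: the slim cell is seated button up in the standing dark torch, and the gripper still holds the empty bay's slide at the far mark (38.1 mm measured, about 6.5 N); the thick cells, torch head, lens and plant were never touched.

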